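# Clamp the hair clipper for servicing with the crank clamp

### The job

Lay the hair clipper on the bed of the crank clamp, flat as it lies now, centred across it between the two open jaws, and let go of it. Then hold the crank by its free-spinning grip and wind it steadily clockwise, without letting go on the way, until the jaws hold the clipper hand-tight (about 40 N of squeeze: stop as soon as the crank clearly stiffens, do not crush it), and take your hand away. Leave the comb, guard comb, tin and cover on the stool alone.

Things in the scene. Friction and masses are not known exactly. Their poses are not given: they have to be found in the camera images.
- clipper_center (a point): Black hair clipper, boxy body 118 x 44 wide x 44 high with a steel-bladed head, 170 mm overall, 0.22 to 0.41 kg, lying flat on the yellow stool. Point at mid-height (22 mm above its underside), 12 mm from the boxy body's middle towards the head, near its centre of mass; x along it to the blade, z up. Grasp across its 44 mm width, by the upper half.
- clamp: Fixed grey clamp: base 285 x 110 x 16 high, its top the bed. Origin on the bench; x points from the gearbox (dark block 70 x 80, top 75 up, centre at x = -115 mm) to the back jaw, z up. The front jaw slides to +x as the crank is wound. Jaws are 90 mm wide along y, only 14 high: fingers on the clipper's upper half pass above. The clipper lies with its length along y, either way round.
- clamp_bed (a point): Point on the bed's top face (16 mm above the bench), about midway between the open jaws, where the clipper goes; at x = 38 mm, y = 0 of the clamp, same axes. The back jaw (steel block 18 x 90 x 14 high) is bolted anywhere in a slot: its gripping face is 40 to 54 mm from this point on the +x side, so where the jaws will bite must be felt.
- clamp_spindle (a point): Point on the vertical crank axis, at the height of the middle of the grip (125 mm above the bench); axes of the clamp.
- grip_center (a point): Middle of the crank's black plastic grip: upright, 24 mm across, 52 mm high, spinning freely on its pin; its foot is 99 mm, its top 151 mm above the bench, and the steel crank arm's top is 95 mm above the bench. It circles the spindle at 50 mm radius. At the start it points away from the jaws.
- crank (a joint): Crank angle, rad, growing clockwise from above, which closes the jaws. At 0 the grip is on the -x side of the spindle (clamp axes); starts within 0.7 of 0; stop at 15. 1 rad moves the front jaw 5 mm. Winding freely takes a steady 6 to 8 N along the circle at the grip, each 10 N of squeeze adds about 0.8 N. Once the jaws bite (9 to 12 rad), squeeze grows about 60 N per rad. It stays where left.
- jaw_face (a point): Middle of the front (sliding) jaw's rubber-padded face towards the clipper, 7 mm above the bed, at first 46 to 54 mm from clamp_bed on its -x side; the pad is a spring of 12 N per mm that gives up to 8 mm.
- stool: Fixed yellow plastic step stool, top 250 (x) x 320 (y) mm, 120 mm high. Origin on the bench under its centre.
- comb: Bystander: steel comb 170 x 24 x 4 mm on the stool; origin under its centre.
- guard: Bystander: green guard comb 45 x 44 x 22 mm on the stool; origin under its centre.
- tin: Bystander: round aluminium tin, 62 mm across, 28 mm high, on the stool; origin under its centre.
- cover: Bystander: grey hard clipper cover, an open box 62 x 54 x 32 mm, on the stool; origin under its centre.
Mind the look-alikes: they are no part of the job. Leave any orange or pink look-alike of the part that bears clipper_center alone.

How it is judged:
By the outcome, as a careful person would: the job done as asked, in the order asked, and still so for the second after the job is handed in, with the robot touching nothing.
It also fails if it takes over 72 s, if anything falls off the work surface, if the arm or the gripper's body presses on something with over 40 N, if the wrist force passes 120 N, or if a joint passes its speed limit or range.

### The arm

A 6-joint arm with a two-finger parallel gripper is mounted at the origin on the work surface. World frame = base frame: x ahead of the robot, y to its left, z up, the work surface at z = 0. Lengths are in m, angles in rad, forces in N, time in s.
With the tool pointing down it reaches from about 0.35 to 0.975 m from the base axis. Payload 4.9 kg.
Tool frame: the origin (TCP) lies on the centre line of the jaws, within the pads' length; the fingertips stand 14 mm ahead of it and the grasp point (between the pads) lies 5 mm behind it; z points along the fingers, y is the line along which they close (so a half turn about z gives the same grasp; the last joint's range is limited). The gripper opens to 85 mm and grips with 20 to 120 N. Pads are 22 mm wide; open, the fingers measure 114 mm over their backs; the gripper's body (76 mm by 85 mm) begins 54 mm behind the grasp point. The pads swing forward as they close: fully open they stand 13 mm farther back than shut.
Start: joints at [-1.306, 0.053, 1.613, -0, 1.476, -0.119], TCP at [0.234, -0.58, 0.245] pointing down, gripper open.
Joint ranges: [-3.01, 3.01], [-1.01, 2.22], [0.06, 2.58], [-1.02, 4.17], [0.09, 2.62], [-3.14, 3.14]. Speed limits (rad/s): [2.57, 2.57, 3.14, 3.14, 3.14, 3.14].

### API

Orientations are given as a unit quaternion [w, x, y, z].
In Python, from plant import * gives the robot as it stands.
- The arm moves only by the tool send_rows, never from a script. Its argument "steps" is a list of rows, each an object with "translation": the shift along the tool's x, y, z in cm, a list of three; "delta_rot": the turn, a rotation vector about the tool's x, y, z in rad, a list of three; "jaw": the finger opening in cm, from 0 to 8.54. In form: [{"translation": [dx, dy, dz], "delta_rot": [rx, ry, rz], "jaw": jaw}, ...]. A call has exactly 8 rows; each row is the pose to reach, as a shift and turn from the pose commanded when the call began, along the tool's axes at that moment; what a row does not reach only later rows make up. A row lasts 1/10 s, in which the tool goes at most 50 mm and 8.59 degrees, less where a joint would pass 70% of its speed; a pose out of reach is approached as far as the arm can. A call with a gripper value outside its range is refused whole. The fingers move at their own pace and stop on an object; the grip force is fixed at half the most. Time passes only in rows, so rows that repeat a pose let the fingers close, or fill a call up. It gives the time, the measured TCP pose, the force, the opening and the grip force at its end, in the units of the state.
- state(): the state, without advancing time (a new reading comes with each control period).
- grab_frame(name): name is "side" or "top"; returns a dict with "pixels" (480x640x3 uint8, blue, green, red), "range_z" (480x640 float32, m along the optical axis (not along the pixel's ray), 0 where there is no reading), "fx", "fy", "cx", "cy" (pixels), "rvec" (rotation vector, rad) and "tvec" (3), from world to camera coordinates, as OpenCV has them. Camera axes: x right, y down, z forward; pixel columns grow to the right and rows downward; lengths in m; the calibration is good to about 2 mm. A picture is of the moment at which its call begins.
- job_done(): hands the job in; it is judged then, once.
The state is a dict: "time": time; "joint_pos": joint angles; "joint_vel": joint speeds; "joint_efforts": joint torques, N m; "tool_pos": TCP position; "tool_rot": TCP orientation; "contact_force": force on the tool from outside, world axes, zero at the start; "ft_torque": the same for the moment, N m; "gripper_width": opening from 0.0 (shut) to 1.0 (fully open); "grasp_force": force on a finger pad.
Only numpy, scipy, OpenCV 4.12 (cv2) and the standard library are available. Lean on these libraries where they do the work, as an engineer would, in place of code of your own. Each camera call takes 0.05 s, during which the arm holds its last target. There are 200 camera calls.

## Working session

There is one attempt and no reset: what is moved stays moved. The work goes in short steps, Python scripts to look and compute and a tool call to move; the robot and the scene stay as the last step left them, time stands still between calls to the robot, and variables do not carry over. Pictures are saved under pics/ and viewed, at most 10 in all, crops included, and the job is handed in when it is done.

Besides the shell and the picture viewer there is one more tool, called after "Request:" by a JSON object that holds its "op" and its "data", one argument or row to a line. send_rows: Moves the arm, as the interface text tells. Its arguments: {"type":"object","properties":{"steps":{"type":"array","items":{"type":"object","properties":{"translation":{"type":"array","items":{"type":"number"}},"delta_rot":{"type":"array","items":{"type":"number"}},"jaw":{"type":"number"}}}}},"required":["steps"]}

```bash
mkdir -p pics; cat > h.py <<'E'
from plant import *
import numpy as np, cv2
from scipy.spatial.transform import Rotation as R
def cam(f):
    Rm=cv2.Rodrigues(np.array(f["rvec"],float))[0]; return Rm,np.array(f["tvec"],float).ravel()
def cloud(f):
    Rm,t=cam(f); z=f["range_z"]; v,u=np.mgrid[:480,:640]
    P=np.stack([(u-f["cx"])/f["fx"]*z,(v-f["cy"])/f["fy"]*z,z],-1)
    W=(P-t)@Rm; W[z<=0]=np.nan; return W
def ray(f,u,v,h):
    Rm,t=cam(f); d=Rm.T@np.array([(u-f["cx"])/f["fx"],(v-f["cy"])/f["fy"],1]); c=-Rm.T@t
    return c+d*(h-c[2])/d[2]
E
python3 - <<'E'
from h import *
import pickle
fs={n:grab_frame(n) for n in("side","top")}
pickle.dump(fs,open("f0.pkl","wb"))
for n,f in fs.items():
    cv2.imwrite(f"pics/{n}0.png",f["pixels"]); Rm,t=cam(f); print(n,-Rm.T@t,Rm[2],f["fx"])
print(state())
E
```

```text
side [0.34525434 1.18919815 0.67988535] [ 0.12077756 -0.8606567  -0.49465425] 597.3423961285146
top [0.41652628 0.1706852  1.11314806] [ 0.08299276 -0.01046032 -0.99649525] 495.53226836638856
{'time': 0.1, 'joint_pos': array([-1.30599232e+00,  5.32832489e-02,  1.61417822e+00,  2.74607509e-07,
        1.47603150e+00, -1.19003258e-01]), 'joint_vel': array([ 2.59276195e-03, -1.09964644e-03, -3.83288917e-03,  8.81511399e-04,
       -1.44711184e-04, -7.50007780e-05]), 'joint_efforts': array([ 6.91027726e-04, -3.94912326e+01, -3.71360350e+01, -6.03174726e-05,
        3.99213939e-03, -2.48468126e-06]), 'tool_pos': array([ 0.2338857 , -0.57898974,  0.2441778 ]), 'tool_rot': array([-9.47645753e-04,  9.81642497e-01,  1.90727830e-01, -6.90693344e-05]), 'contact_force': array([1.09370042, 0.22517959, 0.60280379]), 'ft_torque': array([-0.03649251, -0.01033593,  0.01863245]), 'grasp_force': 0.0, 'gripper_width': 1.0013671969163085}
```

View pics/top0.png

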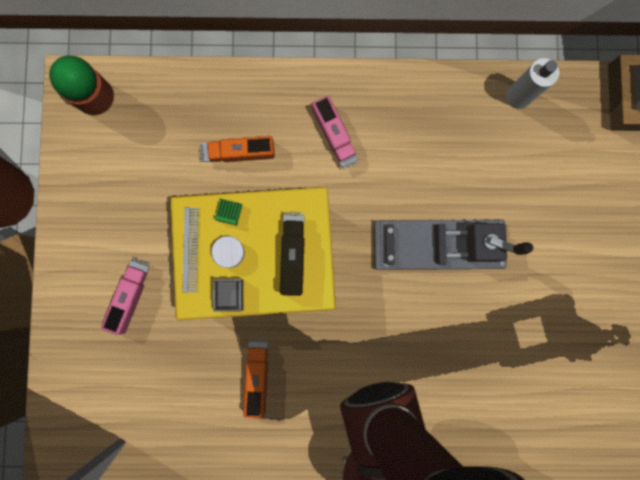

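View pics/side0.png

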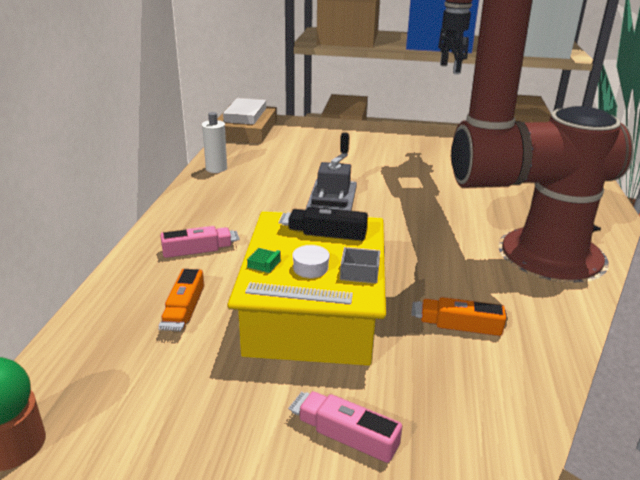

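Top view: the only black clipper lies on the yellow stool at (291,255), with its steel head up (+x). The orange ones at (237,149) and (256,380), and the pink ones at (333,132) and (125,297), are look-alikes on the bench, so the black one fits. The clamp is at (440,245), with the gearbox to the right (485,242), the grip at (523,248) and the back jaw at (390,244). The side view agrees.

```bash
python3 - <<'E'
from h import *
import pickle
fs=pickle.load(open("f0.pkl","rb")); f=fs["top"]; W=cloud(f); px=f["pixels"].astype(int)
hsv=cv2.cvtColor(f["pixels"],cv2.COLOR_BGR2HSV)
v,u=np.mgrid[:480,:640]
def box(a,b,c,d): return (u>=a)&(u<=b)&(v>=c)&(v<=d)
def rect(m,h,name):
    ys,xs=np.nonzero(m); P=np.array([ray(f,x,y,h)[:2] for x,y in zip(xs,ys)],np.float32)
    r=cv2.minAreaRect(P*1000); print(name,m.sum(),"c",np.round(r[0],1),"s",np.round(r[1],1),"a",round(r[2],2),"zmed",np.nanmedian(W[m][:,2]),"mean",P.mean(0)); return r
dark=px.max(-1)<70
b=box(275,310,205,300)
m=dark&b&(W[...,2]>0.15); rect(m,0.164,"clipper black")
m2=b&(W[...,2]>0.14); rect(m2,0.164,"clipper all z>.14"); print(np.nanmin(W[m2],0),np.nanmax(W[m2],0))
y=(hsv[...,0]>20)&(hsv[...,0]<35)&(hsv[...,1]>150)&(W[...,2]>0.11)&(W[...,2]<0.13); rect(y,0.12,"stool")
c=box(365,515,210,280)
base=c&(W[...,2]>0.008)&(W[...,2]<0.024); rect(base,0.016,"base low")
for lo,hi,h,n in((.024,.045,.03,"jaws"),(.06,.085,.075,"gearbox"),(.14,.16,.151,"grip top"),(.085,.1,.095,"arm")):
    mm=box(365,545,210,280)&(W[...,2]>lo)&(W[...,2]<hi); k=cv2.connectedComponents(mm.astype(np.uint8))
    for i in range(1,k[0]):
        if (k[1]==i).sum()>12: rect(k[1]==i,h,n)
crop=f["pixels"][180:310,260:550]; cv2.imwrite("pics/crop0.png",cv2.resize(crop,None,fx=2.7,fy=2.7,interpolation=cv2.INTER_CUBIC))
E
```

```text
clipper black 1487 c [472.6 214.4] s [ 42.4 140.8] a 88.62 zmed 0.16392763879220434 mean [0.47051054 0.2142847 ]
clipper all z>.14 1833 c [480.6 214. ] s [ 44.  160.3] a 89.2 zmed 0.16348255460846525 mean [0.4775904  0.21374422]
[0.40051369 0.1914365  0.14002762] [0.56373923 0.23679734 0.17045589]
stool 13924 c [484.8 295.5] s [248.6 318.1] a 4.11 zmed 0.12022762821052894 mean [0.4860892 0.2863665]
base low 4016 c [ 512.1 -108.6] s [109.5 293.3] a 0.37 zmed 0.016509888033817317 mean [ 0.5107216  -0.07756183]
jaws 339 c [511.2   6. ] s [88.5 18.7] a 1.36 zmed 0.031023348240004387 mean [0.5109382  0.00563144]
jaws 705 c [ 513.7 -133. ] s [88.5 79.5] a 3.74 zmed 0.030227662507526728 mean [ 0.5118979  -0.12465055]
jaws 15 c [ 474.9 -217.3] s [ 0.  30.9] a 0.32 zmed 0.03969800851241379 mean [ 0.47487384 -0.21728642]
gearbox 1143 c [ 513.8 -197.3] s [78.5 73.8] a 0.37 zmed 0.07516713689857765 mean [ 0.5138141  -0.19530526]
grip top 118 c [ 495.2 -244.3] s [21.8 22.6] a 44.33 zmed 0.14978053949603282 mean [ 0.49528933 -0.24414279]
arm 207 c [ 506.  -216.2] s [56.  19.1] a 68.85 zmed 0.0948634186427148 mean [ 0.5073617 -0.2156207]
```

View pics/crop0.png

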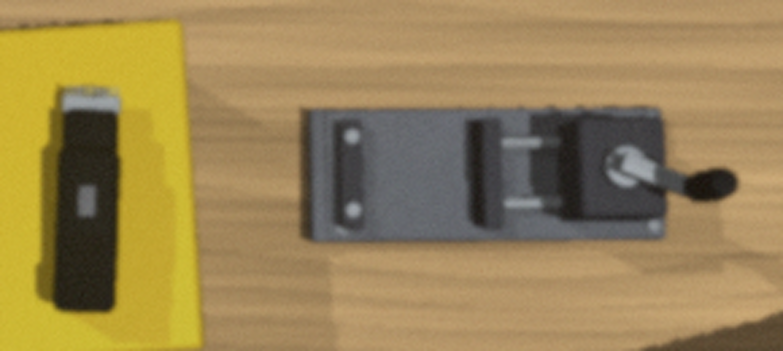

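The enlarged crop confirms the black clipper (head up, at crop (88,200)). It also shows the front jaw at crop (485,175), the back jaw at (350,175), and the hub and grip at (625,165) and (710,185). One more measurement of the jaws and yaw, then I'll move.

```bash
python3 - <<'E'
from h import *
import pickle
f=pickle.load(open("f0.pkl","rb"))["top"]; W=cloud(f); px=f["pixels"].astype(int)
v,u=np.mgrid[:480,:640]
def box(a,b,c,d): return (u>=a)&(u<=b)&(v>=c)&(v<=d)
# clipper edges per row at z>.155
m=box(275,312,205,300)&(W[...,2]>0.155)
xs=[];mid=[]
for r in range(222,290,2):
    uu=np.nonzero(m[r])[0]
    if len(uu)>8: a,b=ray(f,uu[0]-.5,r,.160),ray(f,uu[-1]+.5,r,.160); xs.append(a[0]);mid.append((a[1]+b[1])/2); 
p=np.polyfit(xs,mid,1); print("clipper yaw deg",np.degrees(np.arctan(p[0])),"y at .473",np.polyval(p,.473), "w",abs(a[1]-b[1]))
print("x range z>.155",np.nanmin(W[m][:,0]),np.nanmax(W[m][:,0]))
for r in (232,245,258):
    print(r,[(uu,round(W[r,uu,1],4),round(W[r,uu,2],3),px[r,uu].sum()//3) for uu in list(range(380,402,2))+list(range(430,456,2))])
g=box(460,512,210,280)&(W[...,2]>.07)&(W[...,2]<.08); print("gear x",np.nanpercentile(W[g],[1,99],0))
b=box(365,470,210,280)&(W[...,2]>.012)&(W[...,2]<.02)
for c in (400,415,425): 
    vv=np.nonzero(b[:,c])[0]; print("base edges",ray(f,c,vv[0]-.5,.016),ray(f,c,vv[-1]+.5,.016))
print("hub",ray(f,491.5,241,.098))
s=state(); Rt=R.from_quat(np.r_[s["tool_rot"][1:],s["tool_rot"][0]])
Rd=R.from_matrix(np.diag([1,-1,-1.])); print("drot",(Rt.inv()*Rd).as_rotvec())
for tgt in ([.473,.214,.245],):
    print("trans cm",Rt.inv().apply(np.array(tgt)-s["tool_pos"])*100)
E
```

```text
clipper yaw deg -1.306190423246117 y at .473 0.21429333185696625 w 0.04402809467460031
x range z>.155 0.40051368588712755 0.543914531540896
232 [(380, np.float64(0.0246), np.float64(0.016), np.int64(98)), (382, np.float64(0.0206), np.float64(0.019), np.int64(95)), (384, np.float64(0.0158), np.float64(0.017), np.int64(60)), (386, np.float64(0.0134), np.float64(0.031), np.int64(54)), (388, np.float64(0.0094), np.float64(0.034), np.int64(103)), (390, np.float64(0.0056), np.float64(0.038), np.int64(134)), (392, np.float64(0.0004), np.float64(0.032), np.int64(105)), (394, np.float64(-0.0066), np.float64(0.016), np.int64(87)), (396, np.float64(-0.011), np.float64(0.017), np.int64(93)), (398, np.float64(-0.0155), np.float64(0.017), np.int64(97)), (400, np.float64(-0.0201), np.float64(0.016), np.int64(107)), (430, np.float64(-0.087), np.float64(0.017), np.int64(104)), (432, np.float64(-0.092), np.float64(0.014), np.int64(71)), (434, np.float64(-0.0957), np.float64(0.018), np.int64(40)), (436, np.float64(-0.0975), np.float64(0.029), np.int64(34)), (438, np.float64(-0.1009), np.float64(0.033),
[... 3235 characters left out ...]
np.int64(92)), (450, np.float64(-0.1312), np.float64(0.015), np.int64(93)), (452, np.float64(-0.1359), np.float64(0.014), np.int64(94)), (454, np.float64(-0.1399), np.float64(0.016), np.int64(94))]
gear x [[ 0.47463902 -0.2334686   0.07030258]
 [ 0.55343603 -0.16544834  0.07972481]]
base edges [ 0.56736187 -0.02028826  0.016     ] [ 0.45563774 -0.0193411   0.016     ]
base edges [ 0.56758001 -0.05389496  0.016     ] [ 0.45803398 -0.05269019  0.016     ]
base edges [ 0.56772553 -0.07631189  0.016     ] [ 0.46037227 -0.07495077  0.016     ]
hub [ 0.51256255 -0.19494898  0.098     ]
drot [-1.90697495e-03  1.38990219e-04  3.83807126e-01]
trans cm [ 5.18655473e+01 -6.45759470e+01  5.13400962e-02]
```

Request:
{"op": "send_rows", "data": {
  "steps": [
    {"translation":[2.8,-3.5,0],"delta_rot":[0,0,0.048],"jaw":8.5},
    {"translation":[5.6,-7.0,0],"delta_rot":[0,0,0.096],"jaw":8.5},
    {"translation":[8.4,-10.5,0],"delta_rot":[-0.001,0,0.144],"jaw":8.5},
    {"translation":[11.2,-14.0,0],"delta_rot":[-0.001,0,0.192],"jaw":8.5},
    {"translation":[14.0,-17.5,0],"delta_rot":[-0.001,0,0.24],"jaw":8.5},
    {"translation":[16.8,-21.0,0],"delta_rot":[-0.002,0,0.288],"jaw":8.5},
    {"translation":[19.6,-24.5,0],"delta_rot":[-0.002,0,0.336],"jaw":8.5},
    {"translation":[22.4,-28.0,0],"delta_rot":[-0.002,0,0.384],"jaw":8.5}
  ]
}}

```text
time: 0.9
tool_pos: [0.3368, -0.2341, 0.2448]
tool_rot: [0.001, 1.0, -0.001, 0.0]
contact_force: [1.3, 0.0, 0.5]
gripper_width: 0.996
grasp_force: 0.0
```

Request:
{"op": "send_rows", "data": {
  "steps": [
    {"translation":[1.3,-4.4,0],"delta_rot":[0,0,0],"jaw":8.5},
    {"translation":[2.6,-8.8,0],"delta_rot":[0,0,0],"jaw":8.5},
    {"translation":[3.9,-13.2,0],"delta_rot":[0,0,0],"jaw":8.5},
    {"translation":[5.2,-17.6,0],"delta_rot":[0,0,0],"jaw":8.5},
    {"translation":[6.5,-22.0,0],"delta_rot":[0,0,0],"jaw":8.5},
    {"translation":[7.8,-26.4,0],"delta_rot":[0,0,0],"jaw":8.5},
    {"translation":[9.1,-30.8,0],"delta_rot":[0,0,0],"jaw":8.5},
    {"translation":[10.4,-35.2,0],"delta_rot":[0,0,0],"jaw":8.5}
  ]
}}

```text
time: 1.7
tool_pos: [0.4408, 0.118, 0.2444]
tool_rot: [0.001, 1.0, 0.0, 0.0]
contact_force: [1.4, -0.3, -0.1]
gripper_width: 0.995
grasp_force: 0.0
```

Request:
{"op": "send_rows", "data": {
  "steps": [
    {"translation":[1.1,-3.2,0],"delta_rot":[0,0,0],"jaw":8.5},
    {"translation":[2.2,-6.4,0],"delta_rot":[0,0,0],"jaw":8.5},
    {"translation":[3.2,-9.6,0],"delta_rot":[0,0,0],"jaw":8.5},
    {"translation":[3.2,-9.6,2.0],"delta_rot":[0,0,0],"jaw":8.5},
    {"translation":[3.2,-9.6,4.0],"delta_rot":[0,0,0],"jaw":8.5},
    {"translation":[3.2,-9.6,5.0],"delta_rot":[0,0,0],"jaw":8.5},
    {"translation":[3.2,-9.6,5.5],"delta_rot":[0,0,0],"jaw":8.5},
    {"translation":[3.2,-9.6,5.5],"delta_rot":[0,0,0],"jaw":8.5}
  ]
}}

```text
time: 2.5
tool_pos: [0.4727, 0.2116, 0.1889]
tool_rot: [0.001, 1.0, -0.0, -0.0]
contact_force: [-0.3, -0.2, -0.4]
gripper_width: 0.994
grasp_force: 0.0
```

```bash
python3 - <<'E'
from h import *
f=grab_frame("side"); cv2.imwrite("pics/side1.png",cv2.resize(f["pixels"][90:330,180:480],None,fx=2.5,fy=2.5)); print(state()["tool_pos"])
E
```

```text
[0.47312973 0.21167978 0.18979194]
```

View pics/side1.png

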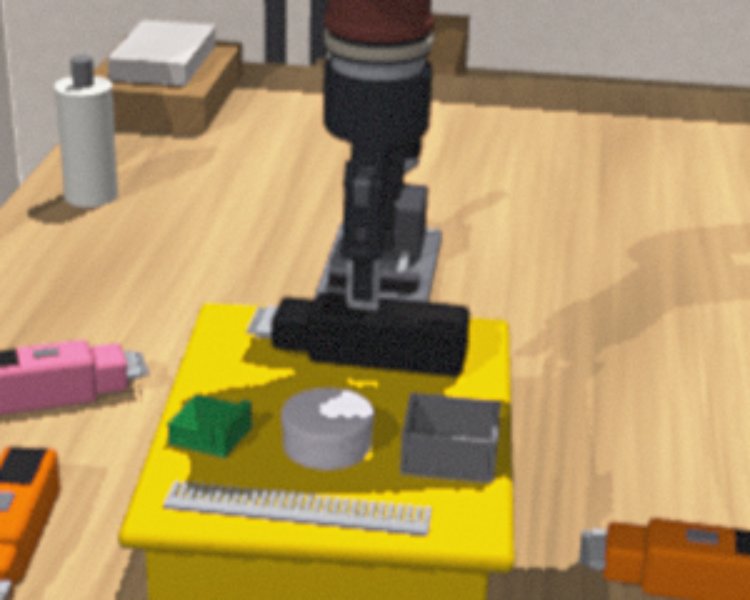

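The fingers straddle the clipper, with the near finger at crop (365,285) just above the body and clear of the tin at (328,430). I'll descend and close.

Request:
{"op": "send_rows", "data": {
  "steps": [
    {"translation":[0,-0.2,1.0],"delta_rot":[0,0,0],"jaw":8.5},
    {"translation":[0,-0.2,2.0],"delta_rot":[0,0,0],"jaw":8.5},
    {"translation":[0,-0.2,3.0],"delta_rot":[0,0,0],"jaw":8.5},
    {"translation":[0,-0.2,3.5],"delta_rot":[0,0,0],"jaw":8.5},
    {"translation":[0,-0.2,3.5],"delta_rot":[0,0,0],"jaw":8.5},
    {"translation":[0,-0.2,3.5],"delta_rot":[0,0,0],"jaw":6.0},
    {"translation":[0,-0.2,3.5],"delta_rot":[0,0,0],"jaw":4.0},
    {"translation":[0,-0.2,3.5],"delta_rot":[0,0,0],"jaw":3.0}
  ]
}}

```text
time: 3.35
tool_pos: [0.4734, 0.214, 0.1551]
tool_rot: [0.001, 1.0, -0.0, 0.001]
contact_force: [-1.5, -1.1, 27.9]
gripper_width: 0.513
grasp_force: 28.8
```

Request:
{"op": "send_rows", "data": {
  "steps": [
    {"translation":[0,0,0],"delta_rot":[0,0,0],"jaw":3.0},
    {"translation":[0,0,0],"delta_rot":[0,0,0],"jaw":3.0},
    {"translation":[0,0,0],"delta_rot":[0,0,0],"jaw":3.0},
    {"translation":[0,0,0],"delta_rot":[0,0,0],"jaw":3.0},
    {"translation":[0,0,0],"delta_rot":[0,0,0],"jaw":3.0},
    {"translation":[0,0,-0.2],"delta_rot":[0,0,0],"jaw":3.0},
    {"translation":[0,0,-0.5],"delta_rot":[0,0,0],"jaw":3.0},
    {"translation":[0,0,-1.0],"delta_rot":[0,0,0],"jaw":3.0}
  ]
}}

```text
time: 4.15
tool_pos: [0.4717, 0.2134, 0.1628]
tool_rot: [0.002, 1.0, -0.0, -0.002]
contact_force: [0.3, -0.5, -3.7]
gripper_width: 0.502
grasp_force: 62.9
```

Request:
{"op": "send_rows", "data": {
  "steps": [
    {"translation":[0,0,-1.5],"delta_rot":[0,0,0],"jaw":3.0},
    {"translation":[0,0,-3.0],"delta_rot":[0,0,0],"jaw":3.0},
    {"translation":[0.4,2.5,-3.0],"delta_rot":[0,0,0],"jaw":3.0},
    {"translation":[1.0,6.5,-3.0],"delta_rot":[0,0,0],"jaw":3.0},
    {"translation":[1.6,10.5,-3.0],"delta_rot":[0,0,0],"jaw":3.0},
    {"translation":[2.2,14.5,-3.0],"delta_rot":[0,0,0],"jaw":3.0},
    {"translation":[2.8,18.5,-3.0],"delta_rot":[0,0,0],"jaw":3.0},
    {"translation":[3.4,22.0,-3.0],"delta_rot":[0,0,0],"jaw":3.0}
  ]
}}

```text
time: 4.95
tool_pos: [0.5076, -0.0081, 0.1969]
tool_rot: [0.001, 1.0, -0.0, 0.001]
contact_force: [0.6, 1.0, -2.9]
gripper_width: 0.507
grasp_force: 63.0
```

Request:
{"op": "send_rows", "data": {
  "steps": [
    {"translation":[0.3,2.0,0],"delta_rot":[0,0,0],"jaw":3.0},
    {"translation":[0.5,3.5,0],"delta_rot":[0,0,0],"jaw":3.0},
    {"translation":[0.5,4.0,2.0],"delta_rot":[0,0,0],"jaw":3.0},
    {"translation":[0.5,4.0,5.0],"delta_rot":[0,0,0],"jaw":3.0},
    {"translation":[0.5,4.0,8.0],"delta_rot":[0,0,0],"jaw":3.0},
    {"translation":[0.5,4.0,10.0],"delta_rot":[0,0,0],"jaw":3.0},
    {"translation":[0.5,4.0,10.5],"delta_rot":[0,0,0],"jaw":3.0},
    {"translation":[0.5,4.0,10.5],"delta_rot":[0,0,0],"jaw":3.0}
  ]
}}

```text
time: 5.75
tool_pos: [0.5119, -0.046, 0.09]
tool_rot: [0.001, 1.0, 0.0, -0.0]
contact_force: [0.1, -0.1, -3.1]
gripper_width: 0.503
grasp_force: 62.9
```

```bash
python3 - <<'E'
from h import *
s=state(); print(s["tool_pos"],s["tool_rot"],s["contact_force"])
f=grab_frame("side"); cv2.imwrite("pics/side2.png",cv2.resize(f["pixels"][60:260,230:430],None,fx=3,fy=3))
W=cloud(f); px=f["pixels"].astype(int); g=px.max(-1)<60
E
```

```text
[ 0.5118647  -0.04603051  0.09000619] [ 8.17239943e-04  9.99999625e-01  1.62914247e-04 -2.37571080e-04] [ 0.11039152 -0.0585123  -3.10126474]
```

View pics/side2.png

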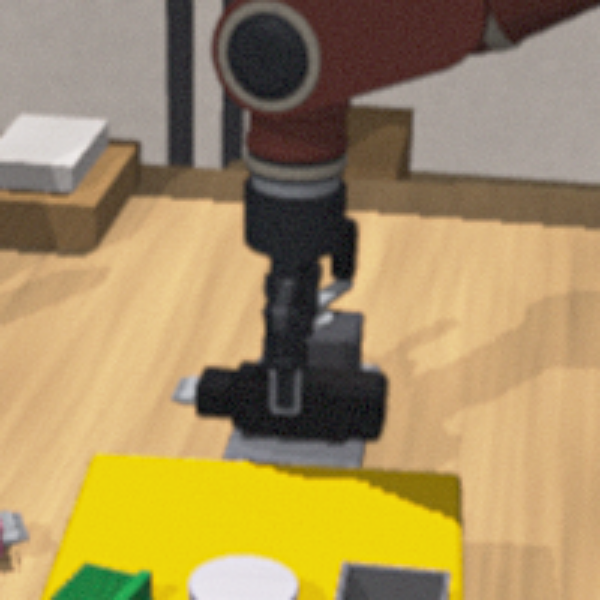

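The clipper hangs level above the bed (crop (290,400)), with the finger at mid-body. I'll lower it until it touches.

Request:
{"op": "send_rows", "data": {
  "steps": [
    {"translation":[0,0.1,1.5],"delta_rot":[0,0,0],"jaw":3.0},
    {"translation":[0,0.1,2.5],"delta_rot":[0,0,0],"jaw":3.0},
    {"translation":[0,0.1,3.2],"delta_rot":[0,0,0],"jaw":3.0},
    {"translation":[0,0.1,3.5],"delta_rot":[0,0,0],"jaw":3.0},
    {"translation":[0,0.1,3.7],"delta_rot":[0,0,0],"jaw":3.0},
    {"translation":[0,0.1,3.8],"delta_rot":[0,0,0],"jaw":3.0},
    {"translation":[0,0.1,3.9],"delta_rot":[0,0,0],"jaw":3.0},
    {"translation":[0,0.1,3.9],"delta_rot":[0,0,0],"jaw":3.0}
  ]
}}

```text
time: 6.6
tool_pos: [0.5124, -0.0475, 0.0515]
tool_rot: [0.001, 1.0, -0.0, 0.001]
contact_force: [-1.3, -0.3, -0.5]
gripper_width: 0.499
grasp_force: 63.0
```

Request:
{"op": "send_rows", "data": {
  "steps": [
    {"translation":[0,0,0.05],"delta_rot":[0,0,0],"jaw":3.0},
    {"translation":[0,0,0.05],"delta_rot":[0,0,0],"jaw":4.5},
    {"translation":[0,0,0.05],"delta_rot":[0,0,0],"jaw":6.5},
    {"translation":[0,0,0.05],"delta_rot":[0,0,0],"jaw":8.5},
    {"translation":[0,0,0.05],"delta_rot":[0,0,0],"jaw":8.5},
    {"translation":[0,0,0.05],"delta_rot":[0,0,0],"jaw":8.5},
    {"translation":[0,0,0.05],"delta_rot":[0,0,0],"jaw":8.5},
    {"translation":[0,0,-0.5],"delta_rot":[0,0,0],"jaw":8.5}
  ]
}}

```text
time: 7.4
tool_pos: [0.5113, -0.0472, 0.0553]
tool_rot: [0.001, 1.0, -0.0, -0.001]
contact_force: [0.6, 0.7, 0.6]
gripper_width: 0.994
grasp_force: 0.0
```

Request:
{"op": "send_rows", "data": {
  "steps": [
    {"translation":[0,0,-2],"delta_rot":[0,0,0],"jaw":8.5},
    {"translation":[0,0,-6],"delta_rot":[0,0,0],"jaw":8.5},
    {"translation":[0,0,-10],"delta_rot":[0,0,0],"jaw":8.5},
    {"translation":[0,0,-15],"delta_rot":[0,0,0],"jaw":8.5},
    {"translation":[-4.0,0,-18],"delta_rot":[0,0,0],"jaw":8.5},
    {"translation":[-8.0,0,-18],"delta_rot":[0,0,0],"jaw":8.5},
    {"translation":[-12.0,0,-18],"delta_rot":[0,0,0],"jaw":8.5},
    {"translation":[-15.0,0,-18],"delta_rot":[0,0,0],"jaw":8.5}
  ]
}}

```text
time: 8.2
tool_pos: [0.3603, -0.0469, 0.2364]
tool_rot: [0.001, 1.0, -0.0, 0.001]
contact_force: [0.4, -0.9, -0.1]
gripper_width: 0.991
grasp_force: 0.0
```

```bash
python3 - <<'E'
from h import *
f=grab_frame("top"); s=state(); print(s["tool_pos"],s["tool_rot"],s["gripper_width"])
import pickle; pickle.dump(f,open("f1.pkl","wb"))
cv2.imwrite("pics/top1.png",cv2.resize(f["pixels"][190:300,360:560],None,fx=4,fy=4,interpolation=cv2.INTER_CUBIC))
W=cloud(f); v,u=np.mgrid[:480,:640]
m=(u>515)&(u<545)&(v>225)&(v<270)&(W[...,2]>.14)&(W[...,2]<.16)
print(m.sum(),np.mean([ray(f,x,y,.151) for y,x in np.argwhere(m)],0), np.nanmean(W[m],0))
E
```

```text
[ 0.35782093 -0.04667352  0.23611695] [ 1.39699954e-03  9.99998978e-01 -2.68863986e-04 -1.42756114e-04] 1.0002686671733003
119 [ 0.49513055 -0.24398263  0.151     ] [ 0.49530297 -0.24489047  0.14886315]
```

View pics/top1.png

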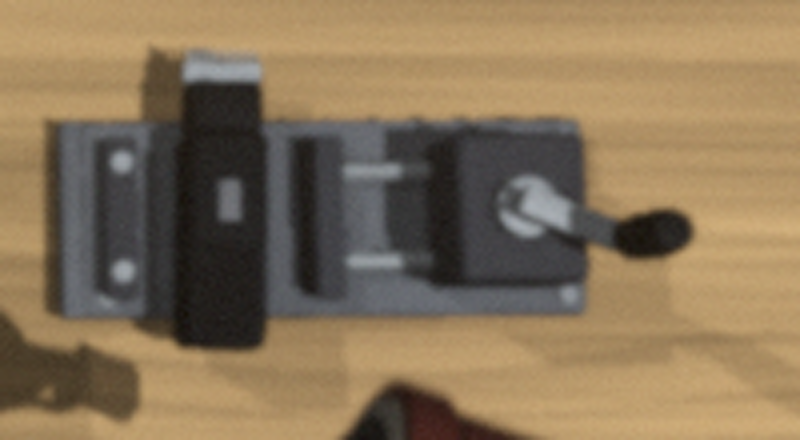

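The clipper lies flat on the bed, centred between the jaws: crop (222,200), with gaps to the back jaw at (118,215) and the front jaw at (320,215). The grip is at crop (655,233), i.e. world (0.495,-0.244), 49.5 mm from the gearbox centre as it should be. Now the crank.

Request:
{"op": "send_rows", "data": {
  "steps": [
    {"translation":[2.3,3.3,0],"delta_rot":[0,0,0],"jaw":8.5},
    {"translation":[4.6,6.6,0],"delta_rot":[0,0,0],"jaw":8.5},
    {"translation":[6.9,9.9,0],"delta_rot":[0,0,0],"jaw":8.5},
    {"translation":[9.2,13.2,0],"delta_rot":[0,0,0],"jaw":8.5},
    {"translation":[11.5,16.5,0],"delta_rot":[0,0,0],"jaw":8.5},
    {"translation":[13.6,19.7,0],"delta_rot":[0,0,0],"jaw":8.5},
    {"translation":[13.6,19.7,2.0],"delta_rot":[0,0,0],"jaw":8.5},
    {"translation":[13.6,19.7,3.0],"delta_rot":[0,0,0],"jaw":8.5}
  ]
}}

```text
time: 9.05
tool_pos: [0.4977, -0.2446, 0.2049]
tool_rot: [0.0, 1.0, -0.001, -0.001]
contact_force: [-0.8, 0.6, -1.7]
gripper_width: 0.998
grasp_force: 0.0
```

```bash
python3 - <<'E'
from h import *
s=state(); print(s["tool_pos"],s["tool_rot"],s["contact_force"])
f=grab_frame("side"); cv2.imwrite("pics/side3.png",cv2.resize(f["pixels"][70:250,270:430],None,fx=3.3,fy=3.3))
E
```

```text
[ 0.497697   -0.24461252  0.20491525] [ 2.96794782e-04  9.99999480e-01 -6.33787154e-04 -7.42214334e-04] [-0.78828676  0.61335752 -1.66020815]
```

View pics/side3.png

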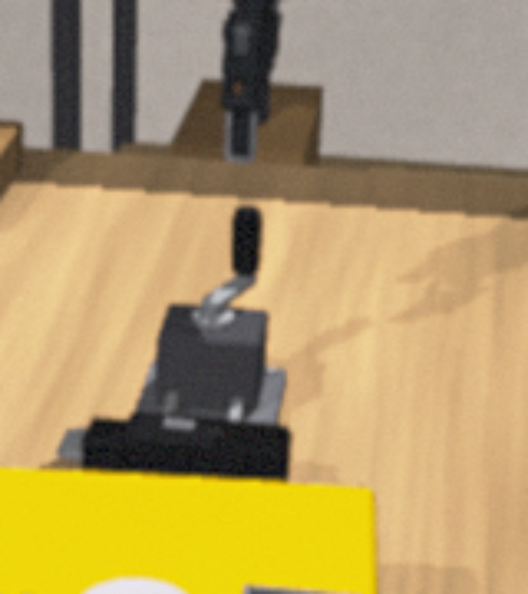

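The finger at crop (240,150) lines up with the grip at (246,210), about 2 mm off in x, which I'll correct on the way down.

Request:
{"op": "send_rows", "data": {
  "steps": [
    {"translation":[-0.25,0,2.0],"delta_rot":[0,0,0],"jaw":8.5},
    {"translation":[-0.25,0,4.0],"delta_rot":[0,0,0],"jaw":8.5},
    {"translation":[-0.25,0,6.0],"delta_rot":[0,0,0],"jaw":8.5},
    {"translation":[-0.25,0,7.5],"delta_rot":[0,0,0],"jaw":8.5},
    {"translation":[-0.25,0,8.2],"delta_rot":[0,0,0],"jaw":8.5},
    {"translation":[-0.25,0,8.2],"delta_rot":[0,0,0],"jaw":6.0},
    {"translation":[-0.25,0,8.2],"delta_rot":[0,0,0],"jaw":4.0},
    {"translation":[-0.25,0,8.2],"delta_rot":[0,0,0],"jaw":1.5}
  ]
}}

```text
time: 9.9
tool_pos: [0.4961, -0.2447, 0.1257]
tool_rot: [0.002, 1.0, -0.0, 0.001]
contact_force: [0.5, 0.2, 0.2]
gripper_width: 0.505
grasp_force: 0.0
```

Request:
{"op": "send_rows", "data": {
  "steps": [
    {"translation":[0,0,0],"delta_rot":[0,0,0],"jaw":1.5},
    {"translation":[0,0,0],"delta_rot":[0,0,0],"jaw":1.5},
    {"translation":[0,0,0],"delta_rot":[0,0,0],"jaw":1.5},
    {"translation":[0,0,0],"delta_rot":[0,0,0],"jaw":1.5},
    {"translation":[0,0,0],"delta_rot":[0,0,0],"jaw":1.5},
    {"translation":[0,0,0],"delta_rot":[0,0,0],"jaw":1.5},
    {"translation":[0,0,0],"delta_rot":[0,0,0],"jaw":1.5},
    {"translation":[0,0,0],"delta_rot":[0,0,0],"jaw":1.5}
  ]
}}

```text
time: 10.7
tool_pos: [0.4964, -0.2472, 0.1265]
tool_rot: [0.004, 1.0, -0.0, 0.002]
contact_force: [-0.1, -8.3, 1.1]
gripper_width: 0.261
grasp_force: 59.0
```

```bash
python3 - <<'E'
import numpy as np
for k in range(8):
    p0=np.pi/8+k*np.pi/4; p=p0+np.arange(1,9)*np.pi/32
    print(k,[[round(-5*(np.sin(q)-np.sin(p0)),2),round(5*(np.cos(q)-np.cos(p0)),2)] for q in p])
E
```

```text
0 [[np.float64(-0.44), np.float64(-0.21)], [np.float64(-0.86), np.float64(-0.46)], [np.float64(-1.26), np.float64(-0.75)], [np.float64(-1.62), np.float64(-1.08)], [np.float64(-1.95), np.float64(-1.45)], [np.float64(-2.24), np.float64(-1.84)], [np.float64(-2.5), np.float64(-2.26)], [np.float64(-2.71), np.float64(-2.71)]]
1 [[np.float64(-0.17), np.float64(-0.46)], [np.float64(-0.28), np.float64(-0.94)], [np.float64(-0.36), np.float64(-1.42)], [np.float64(-0.38), np.float64(-1.91)], [np.float64(-0.36), np.float64(-2.4)], [np.float64(-0.28), np.float64(-2.89)], [np.float64(-0.17), np.float64(-3.36)], [np.float64(-0.0), np.float64(-3.83)]]
2 [[np.float64(0.21), np.float64(-0.44)], [np.float64(0.46), np.float64(-0.86)], [np.float64(0.75), np.float64(-1.26)], [np.float64(1.08), np.float64(-1.62)], [np.float64(1.45), np.float64(-1.95)], [np.float64(1.84), np.float64(-2.24)], [np.float64(2.26), np.float64(-2.5)], [np.float64(2.71), np.float64(-2.71)]]
3 [[np.float64(0.46), np.float64(-0.17)], [np.float64(0.94), np.float64(-0.28)], [np.float64(1.42), np.float64(-0.36)], [np.float64(1.91), np.f
[... 707 characters left out ...]
np.float64(0.17), np.float64(3.36)], [np.float64(0.0), np.float64(3.83)]]
6 [[np.float64(-0.21), np.float64(0.44)], [np.float64(-0.46), np.float64(0.86)], [np.float64(-0.75), np.float64(1.26)], [np.float64(-1.08), np.float64(1.62)], [np.float64(-1.45), np.float64(1.95)], [np.float64(-1.84), np.float64(2.24)], [np.float64(-2.26), np.float64(2.5)], [np.float64(-2.71), np.float64(2.71)]]
7 [[np.float64(-0.46), np.float64(0.17)], [np.float64(-0.94), np.float64(0.28)], [np.float64(-1.42), np.float64(0.36)], [np.float64(-1.91), np.float64(0.38)], [np.float64(-2.4), np.float64(0.36)], [np.float64(-2.89), np.float64(0.28)], [np.float64(-3.36), np.float64(0.17)], [np.float64(-3.83), np.float64(0.0)]]
```

Request:
{"op": "send_rows", "data": {
  "steps": [
    {"translation":[-0.41,-0.15,0],"delta_rot":[0,0,0],"jaw":1.5},
    {"translation":[-0.8,-0.32,0],"delta_rot":[0,0,0],"jaw":1.5},
    {"translation":[-1.17,-0.55,0],"delta_rot":[0,0,0],"jaw":1.5},
    {"translation":[-1.52,-0.83,0],"delta_rot":[0,0,0],"jaw":1.5},
    {"translation":[-1.85,-1.2,0],"delta_rot":[0,0,0],"jaw":1.5},
    {"translation":[-2.14,-1.59,0],"delta_rot":[0,0,0],"jaw":1.5},
    {"translation":[-2.4,-2.01,0],"delta_rot":[0,0,0],"jaw":1.5},
    {"translation":[-2.61,-2.46,0],"delta_rot":[0,0,0],"jaw":1.5}
  ]
}}

```text
time: 11.5
tool_pos: [0.47, -0.223, 0.1264]
tool_rot: [0.005, 1.0, -0.0, 0.001]
contact_force: [-1.8, -9.7, 1.1]
gripper_width: 0.26
grasp_force: 59.4
```

Request:
{"op": "send_rows", "data": {
  "steps": [
    {"translation":[-0.17,-0.46,0],"delta_rot":[0,0,0],"jaw":1.5},
    {"translation":[-0.28,-0.94,0],"delta_rot":[0,0,0],"jaw":1.5},
    {"translation":[-0.36,-1.42,0],"delta_rot":[0,0,0],"jaw":1.5},
    {"translation":[-0.38,-1.91,0],"delta_rot":[0,0,0],"jaw":1.5},
    {"translation":[-0.36,-2.4,0],"delta_rot":[0,0,0],"jaw":1.5},
    {"translation":[-0.28,-2.89,0],"delta_rot":[0,0,0],"jaw":1.5},
    {"translation":[-0.17,-3.36,0],"delta_rot":[0,0,0],"jaw":1.5},
    {"translation":[0,-3.83,0],"delta_rot":[0,0,0],"jaw":1.5}
  ]
}}

```text
time: 12.3
tool_pos: [0.468, -0.1834, 0.1262]
tool_rot: [0.003, 1.0, -0.0, -0.002]
contact_force: [-11.2, -4.1, 9.2]
gripper_width: 0.26
grasp_force: 60.2
```

Request:
{"op": "send_rows", "data": {
  "steps": [
    {"translation":[0.19,-0.44,0],"delta_rot":[0,0,0],"jaw":1.5},
    {"translation":[0.42,-0.86,0],"delta_rot":[0,0,0],"jaw":1.5},
    {"translation":[0.68,-1.26,0],"delta_rot":[0,0,0],"jaw":1.5},
    {"translation":[0.98,-1.62,0],"delta_rot":[0,0,0],"jaw":1.5},
    {"translation":[1.35,-1.95,0],"delta_rot":[0,0,0],"jaw":1.5},
    {"translation":[1.74,-2.24,0],"delta_rot":[0,0,0],"jaw":1.5},
    {"translation":[2.16,-2.5,0],"delta_rot":[0,0,0],"jaw":1.5},
    {"translation":[2.61,-2.71,0],"delta_rot":[0,0,0],"jaw":1.5}
  ]
}}

```text
time: 13.1
tool_pos: [0.4947, -0.155, 0.1261]
tool_rot: [0.002, 1.0, -0.0, -0.001]
contact_force: [-8.2, -0.6, 8.9]
gripper_width: 0.265
grasp_force: 60.2
```

Request:
{"op": "send_rows", "data": {
  "steps": [
    {"translation":[0.46,-0.17,0],"delta_rot":[0,0,0],"jaw":1.5},
    {"translation":[0.94,-0.28,0],"delta_rot":[0,0,0],"jaw":1.5},
    {"translation":[1.42,-0.36,0],"delta_rot":[0,0,0],"jaw":1.5},
    {"translation":[1.91,-0.38,0],"delta_rot":[0,0,0],"jaw":1.5},
    {"translation":[2.4,-0.36,0],"delta_rot":[0,0,0],"jaw":1.5},
    {"translation":[2.89,-0.28,0],"delta_rot":[0,0,0],"jaw":1.5},
    {"translation":[3.36,-0.17,0],"delta_rot":[0,0,0],"jaw":1.5},
    {"translation":[3.83,0,0],"delta_rot":[0,0,0],"jaw":1.5}
  ]
}}

```text
time: 13.9
tool_pos: [0.5332, -0.1543, 0.1261]
tool_rot: [0.001, 1.0, -0.0, -0.001]
contact_force: [-8.2, 1.2, 8.6]
gripper_width: 0.26
grasp_force: 60.3
```

Request:
{"op": "send_rows", "data": {
  "steps": [
    {"translation":[0.44,0.21,0],"delta_rot":[0,0,0],"jaw":1.5},
    {"translation":[0.86,0.46,0],"delta_rot":[0,0,0],"jaw":1.5},
    {"translation":[1.26,0.75,0],"delta_rot":[0,0,0],"jaw":1.5},
    {"translation":[1.62,1.08,0],"delta_rot":[0,0,0],"jaw":1.5},
    {"translation":[1.95,1.45,0],"delta_rot":[0,0,0],"jaw":1.5},
    {"translation":[2.24,1.84,0],"delta_rot":[0,0,0],"jaw":1.5},
    {"translation":[2.5,2.26,0],"delta_rot":[0,0,0],"jaw":1.5},
    {"translation":[2.71,2.71,0],"delta_rot":[0,0,0],"jaw":1.5}
  ]
}}

```text
time: 14.7
tool_pos: [0.5604, -0.1803, 0.1261]
tool_rot: [-0.001, 1.0, -0.0, -0.001]
contact_force: [-7.7, 4.4, 9.3]
gripper_width: 0.262
grasp_force: 60.4
```

Request:
{"op": "send_rows", "data": {
  "steps": [
    {"translation":[0.17,0.46,0],"delta_rot":[0,0,0],"jaw":1.5},
    {"translation":[0.28,0.94,0],"delta_rot":[0,0,0],"jaw":1.5},
    {"translation":[0.36,1.42,0],"delta_rot":[0,0,0],"jaw":1.5},
    {"translation":[0.38,1.91,0],"delta_rot":[0,0,0],"jaw":1.5},
    {"translation":[0.36,2.4,0],"delta_rot":[0,0,0],"jaw":1.5},
    {"translation":[0.28,2.89,0],"delta_rot":[0,0,0],"jaw":1.5},
    {"translation":[0.17,3.36,0],"delta_rot":[0,0,0],"jaw":1.5},
    {"translation":[0,3.83,0],"delta_rot":[0,0,0],"jaw":1.5}
  ]
}}

```text
time: 15.5
tool_pos: [0.5618, -0.2176, 0.1262]
tool_rot: [-0.001, 1.0, -0.0, 0.001]
contact_force: [-0.6, 9.7, 6.5]
gripper_width: 0.261
grasp_force: 60.1
```

Request:
{"op": "send_rows", "data": {
  "steps": [
    {"translation":[-0.21,0.44,0],"delta_rot":[0,0,0],"jaw":1.5},
    {"translation":[-0.46,0.86,0],"delta_rot":[0,0,0],"jaw":1.5},
    {"translation":[-0.75,1.26,0],"delta_rot":[0,0,0],"jaw":1.5},
    {"translation":[-1.08,1.62,0],"delta_rot":[0,0,0],"jaw":1.5},
    {"translation":[-1.45,1.95,0],"delta_rot":[0,0,0],"jaw":1.5},
    {"translation":[-1.84,2.24,0],"delta_rot":[0,0,0],"jaw":1.5},
    {"translation":[-2.26,2.5,0],"delta_rot":[0,0,0],"jaw":1.5},
    {"translation":[-2.71,2.71,0],"delta_rot":[0,0,0],"jaw":1.5}
  ]
}}

```text
time: 16.3
tool_pos: [0.5364, -0.2459, 0.1264]
tool_rot: [0.0, 1.0, -0.0, 0.004]
contact_force: [8.2, 4.8, 1.8]
gripper_width: 0.262
grasp_force: 59.6
```

Request:
{"op": "send_rows", "data": {
  "steps": [
    {"translation":[-0.46,0.17,0],"delta_rot":[0,0,0],"jaw":1.5},
    {"translation":[-0.94,0.28,0],"delta_rot":[0,0,0],"jaw":1.5},
    {"translation":[-1.42,0.36,0],"delta_rot":[0,0,0],"jaw":1.5},
    {"translation":[-1.91,0.38,0],"delta_rot":[0,0,0],"jaw":1.5},
    {"translation":[-2.4,0.36,0],"delta_rot":[0,0,0],"jaw":1.5},
    {"translation":[-2.89,0.28,0],"delta_rot":[0,0,0],"jaw":1.5},
    {"translation":[-3.36,0.17,0],"delta_rot":[0,0,0],"jaw":1.5},
    {"translation":[-3.83,0,0],"delta_rot":[0,0,0],"jaw":1.5}
  ]
}}

```text
time: 17.1
tool_pos: [0.4982, -0.2481, 0.1264]
tool_rot: [0.003, 1.0, -0.0, 0.004]
contact_force: [8.8, -3.5, -1.8]
gripper_width: 0.262
grasp_force: 59.2
```

Request:
{"op": "send_rows", "data": {
  "steps": [
    {"translation":[-0.44,-0.21,0],"delta_rot":[0,0,0],"jaw":1.5},
    {"translation":[-0.86,-0.46,0],"delta_rot":[0,0,0],"jaw":1.5},
    {"translation":[-1.26,-0.75,0],"delta_rot":[0,0,0],"jaw":1.5},
    {"translation":[-1.62,-1.08,0],"delta_rot":[0,0,0],"jaw":1.5},
    {"translation":[-1.95,-1.45,0],"delta_rot":[0,0,0],"jaw":1.5},
    {"translation":[-2.24,-1.84,0],"delta_rot":[0,0,0],"jaw":1.5},
    {"translation":[-2.5,-2.26,0],"delta_rot":[0,0,0],"jaw":1.5},
    {"translation":[-2.71,-2.71,0],"delta_rot":[0,0,0],"jaw":1.5}
  ]
}}

```text
time: 17.9
tool_pos: [0.4696, -0.2226, 0.1264]
tool_rot: [0.005, 1.0, -0.0, 0.002]
contact_force: [1.6, -8.8, -0.3]
gripper_width: 0.261
grasp_force: 59.5
```

Request:
{"op": "send_rows", "data": {
  "steps": [
    {"translation":[-0.17,-0.46,0],"delta_rot":[0,0,0],"jaw":1.5},
    {"translation":[-0.28,-0.94,0],"delta_rot":[0,0,0],"jaw":1.5},
    {"translation":[-0.36,-1.42,0],"delta_rot":[0,0,0],"jaw":1.5},
    {"translation":[-0.38,-1.91,0],"delta_rot":[0,0,0],"jaw":1.5},
    {"translation":[-0.36,-2.4,0],"delta_rot":[0,0,0],"jaw":1.5},
    {"translation":[-0.28,-2.89,0],"delta_rot":[0,0,0],"jaw":1.5},
    {"translation":[-0.17,-3.36,0],"delta_rot":[0,0,0],"jaw":1.5},
    {"translation":[0,-3.83,0],"delta_rot":[0,0,0],"jaw":1.5}
  ]
}}

```text
time: 18.7
tool_pos: [0.4678, -0.1837, 0.1262]
tool_rot: [0.004, 1.0, -0.0, -0.001]
contact_force: [-7.6, -5.1, 7.4]
gripper_width: 0.261
grasp_force: 60.2
```

```bash
python3 - <<'E'
import numpy as np
for k in range(2,18):
    p0=np.pi/8+k*np.pi/8; p=p0+np.arange(1,9)*np.pi/64
    print(k,*[f"[{-5*(np.sin(q)-np.sin(p0)):.2f},{5*(np.cos(q)-np.cos(p0)):.2f}]" for q in p], "end",round(p[-1]+2*np.pi,3))
E
```

```text
2 [-0.09,-0.23] [-0.17,-0.46] [-0.23,-0.70] [-0.28,-0.94] [-0.33,-1.18] [-0.36,-1.42] [-0.37,-1.67] [-0.38,-1.91] end 7.854
3 [0.01,-0.25] [0.02,-0.49] [0.05,-0.73] [0.10,-0.98] [0.15,-1.21] [0.22,-1.45] [0.29,-1.68] [0.38,-1.91] end 8.247
4 [0.10,-0.22] [0.21,-0.44] [0.33,-0.66] [0.46,-0.86] [0.60,-1.07] [0.75,-1.26] [0.91,-1.44] [1.08,-1.62] end 8.639
5 [0.18,-0.17] [0.36,-0.33] [0.56,-0.48] [0.76,-0.62] [0.97,-0.75] [1.18,-0.87] [1.40,-0.98] [1.62,-1.08] end 9.032
6 [0.23,-0.09] [0.46,-0.17] [0.70,-0.23] [0.94,-0.28] [1.18,-0.33] [1.42,-0.36] [1.67,-0.37] [1.91,-0.38] end 9.425
7 [0.25,0.01] [0.49,0.02] [0.73,0.05] [0.98,0.10] [1.21,0.15] [1.45,0.22] [1.68,0.29] [1.91,0.38] end 9.817
8 [0.22,0.10] [0.44,0.21] [0.66,0.33] [0.86,0.46] [1.07,0.60] [1.26,0.75] [1.44,0.91] [1.62,1.08] end 10.21
9 [0.17,0.18] [0.33,0.36] [0.48,0.56] [0.62,0.76] [0.75,0.97] [0.87,1.18] [0.98,1.40] [1.08,1.62] end 10.603
10 [0.09,0.23] [0.17,0.46] [0.23,0.70] [0.28,0.94] [0.33,1.18] [0.36,1.42] [0.37,1.67] [0.38,1.91] end 10.996
11 [-0.01,0.25] [-0.02,0.49] [-0.05,0.73] [-0.10,0.98] [-0.15,1.21] [-0.22,1.45] [-0.29,1.68] [-0.38,1.91] end 11.388
12 [-0.10,0.22] [-0.21,0.44] [-0.33,0.66] [-0.46,0.86] [-0.60,1.07] [-0.75,1.26] [-0.91,1.44] [-1.08,1.62] end 11.781
13 [-0.18,0.17] [-0.36,0.33] [-0.56,0.48] [-0.76,0.62] [-0.97,0.75] [-1.18,0.87] [-1.40,0.98] [-1.62,1.08] end 12.174
14 [-0.23,0.09] [-0.46,0.17] [-0.70,0.23] [-0.94,0.28] [-1.18,0.33] [-1.42,0.36] [-1.67,0.37] [-1.91,0.38] end 12.566
15 [-0.25,-0.01] [-0.49,-0.02] [-0.73,-0.05] [-0.98,-0.10] [-1.21,-0.15] [-1.45,-0.22] [-1.68,-0.29] [-1.91,-0.38] end 12.959
16 [-0.22,-0.10] [-0.44,-0.21] [-0.66,-0.33] [-0.86,-0.46] [-1.07,-0.60] [-1.26,-0.75] [-1.44,-0.91] [-1.62,-1.08] end 13.352
17 [-0.17,-0.18] [-0.33,-0.36] [-0.48,-0.56] [-0.62,-0.76] [-0.75,-0.97] [-0.87,-1.18] [-0.98,-1.40] [-1.08,-1.62] end 13.744
```

Request:
{"op": "send_rows", "data": {
  "steps": [
    {"translation":[0.1,-0.22,0],"delta_rot":[0,0,0],"jaw":1.5},
    {"translation":[0.21,-0.44,0],"delta_rot":[0,0,0],"jaw":1.5},
    {"translation":[0.33,-0.66,0],"delta_rot":[0,0,0],"jaw":1.5},
    {"translation":[0.46,-0.86,0],"delta_rot":[0,0,0],"jaw":1.5},
    {"translation":[0.6,-1.07,0],"delta_rot":[0,0,0],"jaw":1.5},
    {"translation":[0.75,-1.26,0],"delta_rot":[0,0,0],"jaw":1.5},
    {"translation":[0.91,-1.44,0],"delta_rot":[0,0,0],"jaw":1.5},
    {"translation":[1.08,-1.62,0],"delta_rot":[0,0,0],"jaw":1.5}
  ]
}}

```text
time: 19.5
tool_pos: [0.4783, -0.1666, 0.1261]
tool_rot: [0.003, 1.0, -0.0, -0.001]
contact_force: [-8.6, -3.2, 9.4]
gripper_width: 0.262
grasp_force: 60.4
```

Request:
{"op": "send_rows", "data": {
  "steps": [
    {"translation":[0.18,-0.17,0],"delta_rot":[0,0,0],"jaw":1.5},
    {"translation":[0.36,-0.33,0],"delta_rot":[0,0,0],"jaw":1.5},
    {"translation":[0.56,-0.48,0],"delta_rot":[0,0,0],"jaw":1.5},
    {"translation":[0.76,-0.62,0],"delta_rot":[0,0,0],"jaw":1.5},
    {"translation":[0.97,-0.75,0],"delta_rot":[0,0,0],"jaw":1.5},
    {"translation":[1.18,-0.87,0],"delta_rot":[0,0,0],"jaw":1.5},
    {"translation":[1.4,-0.98,0],"delta_rot":[0,0,0],"jaw":1.5},
    {"translation":[1.62,-1.08,0],"delta_rot":[0,0,0],"jaw":1.5}
  ]
}}

```text
time: 20.3
tool_pos: [0.4946, -0.1551, 0.1261]
tool_rot: [0.002, 1.0, -0.0, -0.001]
contact_force: [-9.3, -0.6, 9.6]
gripper_width: 0.26
grasp_force: 60.5
```

Request:
{"op": "send_rows", "data": {
  "steps": [
    {"translation":[0.23,-0.09,0],"delta_rot":[0,0,0],"jaw":1.5},
    {"translation":[0.46,-0.17,0],"delta_rot":[0,0,0],"jaw":1.5},
    {"translation":[0.7,-0.23,0],"delta_rot":[0,0,0],"jaw":1.5},
    {"translation":[0.94,-0.28,0],"delta_rot":[0,0,0],"jaw":1.5},
    {"translation":[1.18,-0.33,0],"delta_rot":[0,0,0],"jaw":1.5},
    {"translation":[1.42,-0.36,0],"delta_rot":[0,0,0],"jaw":1.5},
    {"translation":[1.67,-0.37,0],"delta_rot":[0,0,0],"jaw":1.5},
    {"translation":[1.91,-0.38,0],"delta_rot":[0,0,0],"jaw":1.5}
  ]
}}

```text
time: 21.1
tool_pos: [0.5138, -0.1508, 0.1261]
tool_rot: [0.001, 1.0, -0.0, -0.001]
contact_force: [-8.1, 0.8, 9.6]
gripper_width: 0.261
grasp_force: 60.5
```

```bash
python3 - <<'E'
from h import *
import pickle
f=grab_frame("top"); s=state(); print(s["tool_pos"],s["contact_force"]); pickle.dump(f,open("f2.pkl","wb"))
cv2.imwrite("pics/top2.png",cv2.resize(f["pixels"][190:300,360:560],None,fx=4,fy=4,interpolation=cv2.INTER_CUBIC))
E
```

```text
[ 0.51405301 -0.15085115  0.12610877] [-7.47799071  1.28734404  9.0747693 ]
```

View pics/top2.png

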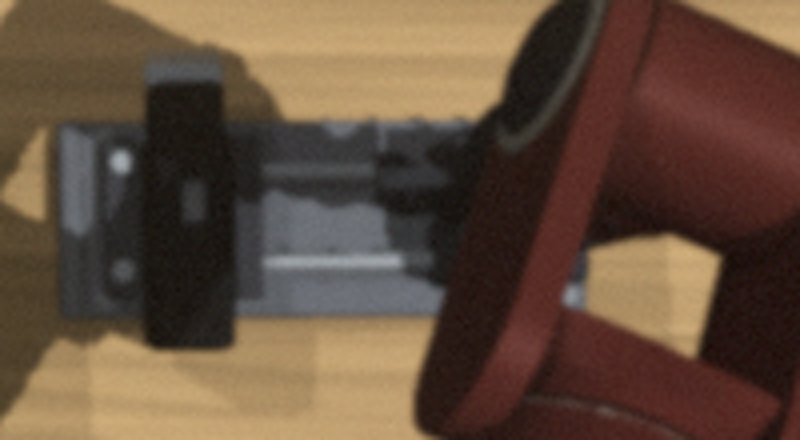

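The front jaw has pushed the clipper almost to the back jaw (clipper edge at crop 145, jaw edge near 140). The tangential force is still about 8 N, the same as winding free. From here it is one short call at a time.

Request:
{"op": "send_rows", "data": {
  "steps": [
    {"translation":[0.25,0.01,0],"delta_rot":[0,0,0],"jaw":1.5},
    {"translation":[0.49,0.02,0],"delta_rot":[0,0,0],"jaw":1.5},
    {"translation":[0.73,0.05,0],"delta_rot":[0,0,0],"jaw":1.5},
    {"translation":[0.98,0.1,0],"delta_rot":[0,0,0],"jaw":1.5},
    {"translation":[1.21,0.15,0],"delta_rot":[0,0,0],"jaw":1.5},
    {"translation":[1.45,0.22,0],"delta_rot":[0,0,0],"jaw":1.5},
    {"translation":[1.68,0.29,0],"delta_rot":[0,0,0],"jaw":1.5},
    {"translation":[1.91,0.38,0],"delta_rot":[0,0,0],"jaw":1.5}
  ]
}}

```text
time: 21.95
tool_pos: [0.5329, -0.1542, 0.1261]
tool_rot: [0.001, 1.0, -0.0, -0.001]
contact_force: [-8.3, 2.5, 10.0]
gripper_width: 0.262
grasp_force: 60.5
```

Request:
{"op": "send_rows", "data": {
  "steps": [
    {"translation":[0.22,0.1,0],"delta_rot":[0,0,0],"jaw":1.5},
    {"translation":[0.44,0.21,0],"delta_rot":[0,0,0],"jaw":1.5},
    {"translation":[0.66,0.33,0],"delta_rot":[0,0,0],"jaw":1.5},
    {"translation":[0.86,0.46,0],"delta_rot":[0,0,0],"jaw":1.5},
    {"translation":[1.07,0.6,0],"delta_rot":[0,0,0],"jaw":1.5},
    {"translation":[1.26,0.75,0],"delta_rot":[0,0,0],"jaw":1.5},
    {"translation":[1.44,0.91,0],"delta_rot":[0,0,0],"jaw":1.5},
    {"translation":[1.62,1.08,0],"delta_rot":[0,0,0],"jaw":1.5}
  ]
}}

```text
time: 22.75
tool_pos: [0.5491, -0.1644, 0.126]
tool_rot: [-0.0, 1.0, -0.0, -0.001]
contact_force: [-6.9, 3.3, 10.0]
gripper_width: 0.26
grasp_force: 60.6
```

Request:
{"op": "send_rows", "data": {
  "steps": [
    {"translation":[0.17,0.18,0],"delta_rot":[0,0,0],"jaw":1.5},
    {"translation":[0.33,0.36,0],"delta_rot":[0,0,0],"jaw":1.5},
    {"translation":[0.48,0.56,0],"delta_rot":[0,0,0],"jaw":1.5},
    {"translation":[0.62,0.76,0],"delta_rot":[0,0,0],"jaw":1.5},
    {"translation":[0.75,0.97,0],"delta_rot":[0,0,0],"jaw":1.5},
    {"translation":[0.87,1.18,0],"delta_rot":[0,0,0],"jaw":1.5},
    {"translation":[0.98,1.4,0],"delta_rot":[0,0,0],"jaw":1.5},
    {"translation":[1.08,1.62,0],"delta_rot":[0,0,0],"jaw":1.5}
  ]
}}

```text
time: 23.55
tool_pos: [0.5599, -0.1794, 0.126]
tool_rot: [-0.002, 1.0, 0.0, -0.001]
contact_force: [-6.6, 8.1, 10.7]
gripper_width: 0.261
grasp_force: 60.6
```

```bash
python3 - <<'E'
from h import *
for i in range(3):
    f=grab_frame("top"); s=state(); c=s["contact_force"]; print(s["tool_pos"],c,"tang",.383*c[0]-.924*c[1])
W=cloud(f); 
# clipper left edge & jaw right edge along rows, brightness
for n in("f1","f2",None):
    import pickle
    g=f if n is None else pickle.load(open(n+".pkl","rb")); W=cloud(g); v,u=np.mgrid[:480,:640]
    m=(u>384)&(u<432)&(v>205)&(v<270)&(W[...,2]>.05)&(W[...,2]<.07)
    ys=[]
    for r in range(225,266,2):
        uu=np.nonzero(m[r])[0]
        if len(uu)>8: ys.append([ray(g,uu[0]-.5,r,.056)[1],ray(g,uu[-1]+.5,r,.056)[1]])
    print(n,np.median(ys,0))
E
```

```text
[ 0.56002558 -0.17960337  0.12599727] [-6.35598079  7.94170234 10.31021739] tang -9.772473607090356
[ 0.5600491  -0.17960912  0.12603802] [-6.86696922  7.83728601  9.59726499] tang -9.871701489686913
[ 0.56002597 -0.17961933  0.12602541] [-6.53810072  7.41805437  9.98323013] tang -9.358374811292808
f1 [-0.02467806 -0.0698343 ]
f2 [-0.00561069 -0.05067346]
None [-0.00312341 -0.04798772]
```

Tangential force has risen to about 9.7 N, against roughly 7.5 N free at this phase. That puts the squeeze at about 20-35 N, so a small final bit of winding.

Request:
{"op": "send_rows", "data": {
  "steps": [
    {"translation":[0.04,0.12,0],"delta_rot":[0,0,0],"jaw":1.5},
    {"translation":[0.08,0.24,0],"delta_rot":[0,0,0],"jaw":1.5},
    {"translation":[0.12,0.35,0],"delta_rot":[0,0,0],"jaw":1.5},
    {"translation":[0.16,0.47,0],"delta_rot":[0,0,0],"jaw":1.5},
    {"translation":[0.19,0.56,0],"delta_rot":[0,0,0],"jaw":1.5},
    {"translation":[0.22,0.65,0],"delta_rot":[0,0,0],"jaw":1.5},
    {"translation":[0.24,0.71,0],"delta_rot":[0,0,0],"jaw":1.5},
    {"translation":[0.24,0.71,0],"delta_rot":[0,0,0],"jaw":1.5}
  ]
}}

```text
time: 24.5
tool_pos: [0.5625, -0.1859, 0.126]
tool_rot: [-0.002, 1.0, 0.0, -0.001]
contact_force: [-6.4, 10.0, 9.9]
gripper_width: 0.263
grasp_force: 60.7
```

```bash
python3 - <<'E'
from h import *
D=[(1.178,-1.8,-9.7),(1.963,-11.2,-4.1),(2.749,-8.2,-.6),(3.534,-8.2,1.2),(4.32,-7.7,4.4),(5.105,-.6,9.7),(5.89,8.2,4.8),(6.676,8.8,-3.5),(7.461,1.6,-8.8),(8.247,-7.6,-5.1),(8.639,-8.6,-3.2),(9.032,-9.3,-.6),(9.425,-8.1,.8),(9.817,-8.3,2.5),(10.21,-6.9,3.3)]
p,fx,fy=np.array(D).T; t=-np.cos(p)*fx+np.sin(p)*fy
A=np.c_[np.ones_like(p),np.cos(p),np.sin(p)]; c,*_=np.linalg.lstsq(A,t,rcond=None); print("fit",c,"std",(t-A@c).std())
T=[];X=[]
for i in range(5):
    grab_frame("top"); s=state(); X.append(s["tool_pos"]); T.append(s["contact_force"])
F=np.mean(T,0); x=np.mean(X,0)-[.5149,-.2007,0]; q=np.arctan2(-x[0],-x[1])+4*np.pi
print("phi",q,"r",np.hypot(*x[:2]),"F",F,"tang",-np.cos(q)*F[0]+np.sin(q)*F[1],"base",c@[1,np.cos(q),np.sin(q)], "mean base",t.mean())
F=np.array([-6.6,7.8,10]); q=10.56
print("prev",-np.cos(q)*F[0]+np.sin(q)*F[1],"base",c@[1,np.cos(q),np.sin(q)])
E
```

```text
fit [-8.43671062 -0.58924613 -0.12715468] std 0.5497844447286767
phi 10.694122184759872 r 0.04984488359429739 F [-6.71362309 10.29503102  9.8303285 ] tang -11.824113194402578 base -8.14033842409979 mean base -8.284965925677259
prev -9.85644297753257 base -8.072807352947253
```

The force is now about 3.7 N above free winding, which matches about 40 N of squeeze. I'll relax the arm's lead, open the fingers and lift away.

Request:
{"op": "send_rows", "data": {
  "steps": [
    {"translation":[-0.05,-0.12,0],"delta_rot":[0,0,0],"jaw":1.5},
    {"translation":[-0.1,-0.24,0],"delta_rot":[0,0,0],"jaw":1.5},
    {"translation":[-0.1,-0.24,0],"delta_rot":[0,0,0],"jaw":1.5},
    {"translation":[-0.1,-0.24,0],"delta_rot":[0,0,0],"jaw":3.0},
    {"translation":[-0.1,-0.24,0],"delta_rot":[0,0,0],"jaw":5.0},
    {"translation":[-0.1,-0.24,0],"delta_rot":[0,0,0],"jaw":7.0},
    {"translation":[-0.1,-0.24,0],"delta_rot":[0,0,0],"jaw":8.5},
    {"translation":[-0.1,-0.24,0],"delta_rot":[0,0,0],"jaw":8.5}
  ]
}}

```text
time: 25.55
tool_pos: [0.5619, -0.1861, 0.1241]
tool_rot: [0.001, 1.0, -0.0, 0.0]
contact_force: [-1.3, -0.4, 0.3]
gripper_width: 0.989
grasp_force: 0.0
```

Request:
{"op": "send_rows", "data": {
  "steps": [
    {"translation":[0,0,0],"delta_rot":[0,0,0],"jaw":8.5},
    {"translation":[0,0,-1.0],"delta_rot":[0,0,0],"jaw":8.5},
    {"translation":[0,0,-3.0],"delta_rot":[0,0,0],"jaw":8.5},
    {"translation":[0,0,-6.0],"delta_rot":[0,0,0],"jaw":8.5},
    {"translation":[0,0,-9.0],"delta_rot":[0,0,0],"jaw":8.5},
    {"translation":[0,0,-12.0],"delta_rot":[0,0,0],"jaw":8.5},
    {"translation":[-4.0,0,-13.0],"delta_rot":[0,0,0],"jaw":8.5},
    {"translation":[-8.0,0,-13.0],"delta_rot":[0,0,0],"jaw":8.5}
  ]
}}

```text
time: 26.35
tool_pos: [0.4826, -0.1864, 0.2582]
tool_rot: [0.002, 1.0, 0.0, 0.003]
contact_force: [-0.9, -0.4, 0.5]
gripper_width: 0.995
grasp_force: 0.0
```

Request:
{"op": "send_rows", "data": {
  "steps": [
    {"translation":[-4,4,0],"delta_rot":[0,0,0],"jaw":8.5},
    {"translation":[-7,8,0],"delta_rot":[0,0,0],"jaw":8.5},
    {"translation":[-9,12,0],"delta_rot":[0,0,0],"jaw":8.5},
    {"translation":[-9,15,0],"delta_rot":[0,0,0],"jaw":8.5},
    {"translation":[-9,18,0],"delta_rot":[0,0,0],"jaw":8.5},
    {"translation":[-9,18,0],"delta_rot":[0,0,0],"jaw":8.5},
    {"translation":[-9,18,0],"delta_rot":[0,0,0],"jaw":8.5},
    {"translation":[-9,18,0],"delta_rot":[0,0,0],"jaw":8.5}
  ]
}}

```text
time: 27.15
tool_pos: [0.392, -0.3651, 0.2549]
tool_rot: [0.001, 1.0, 0.0, 0.0]
contact_force: [-0.2, 0.3, 0.2]
gripper_width: 0.992
grasp_force: 0.0
```

```bash
python3 - <<'E'
from h import *
f=grab_frame("top"); W=cloud(f); v,u=np.mgrid[:480,:640]
m=(u>430)&(u<550)&(v>180)&(v<300)&(W[...,2]>.14)&(W[...,2]<.16)
g=np.mean([ray(f,x,y,.151) for y,x in np.argwhere(m)],0); d=g[:2]-[.5142,-.198]
print(m.sum(),g,"phi",np.arctan2(-d[0],-d[1])+4*np.pi,np.hypot(*d), state()["tool_pos"])
cv2.imwrite("pics/top3.png",cv2.resize(f["pixels"][190:300,360:560],None,fx=4,fy=4,interpolation=cv2.INTER_CUBIC))
E
```

```text
115 [ 0.56046317 -0.18253826  0.151     ] phi 10.673032386149716 0.048778543471735054 [ 0.39211887 -0.36490061  0.25484099]
```

View pics/top3.png

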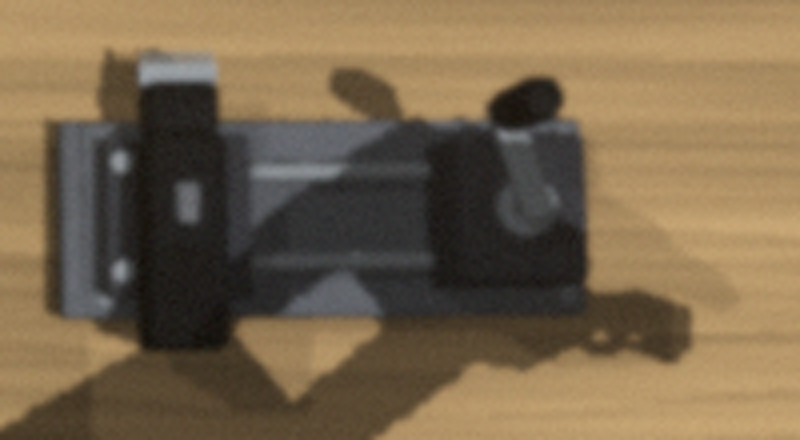

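The clipper (crop (185,200)) sits flat between the back jaw and front jaw. The crank stayed at about 10.67 rad with the grip at crop (525,100), and the hand is clear.

```bash
python3 -c "
from plant import *
print(job_done())"
```

```text
the job is handed in; nothing more can be done
None
```

The clipper lies flat and centred in the clamp, the crank is wound to about 10.7 rad for an estimated 40 N squeeze (judged from how the crank stiffened, not measured directly), the hand is clear, and the job is handed in; no verdict came back.

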